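# Raise the olive lifter and hold it for the guests

## Robot

A 6-joint arm with a two-finger parallel gripper is mounted at the origin on the work surface. World frame = base frame: x ahead of the robot, y to its left, z up, the work surface at z = 0. Lengths are in m, angles in rad, forces in N, time in s.
With the tool pointing down it reaches from about 0.25 to 0.85 m from the base axis. Payload 12.5 kg.
Tool frame: the origin (TCP) lies on the centre line of the jaws, within the pads' length; the fingertips stand manip.finger_overhang ahead of it and the grasp point (between the pads) lies 11 mm behind it (manip.finger_overhang is the distance from the TCP to the fingertips, in m); z points along the fingers, y is the line along which they close (so a half turn about z gives the same grasp; the last joint's range is limited). The gripper opens to 93 mm and grips with 3 to 60 N. Pads are 15 mm wide; open, the fingers measure 128 mm over their backs; the gripper's body (75 mm by 188 mm) begins 65 mm behind the grasp point.
Start: joints at [-1.279, 0.351, 1.652, -0, 1.139, -0.085], TCP at [0.202, -0.511, 0.227] pointing down, gripper open.
Joint ranges: [-2.75, 2.75], [-0.79, 2.1], [0.01, 2.65], [-1.57, 4.71], [0.07, 3.14], [-2.87, 2.87]. Speed limits (rad/s): [2.22, 2.22, 2.79, 3.14, 3.14, 3.14].

## Interface

Orientations are given as a unit quaternion [x, y, z, w].
In Python, from cell import manip gives the robot as it stands.
- The arm moves only by the tool drive_tool, never from a script. Its argument "moves" is a list that holds one entry, the list of rows, each a list of 7 numbers: the turn, a rotation vector about the tool's x, y, z in rad, then the shift along the tool's x, y, z in m, then the opening, from -1 (shut) to 1 (fully open). In form: [[[wx, wy, wz, x, y, z, hand], ...]]. A call has 1 to 20 rows; each row is the pose to reach, as a shift and turn from the pose commanded when the call began, along the tool's axes at that moment; what a row does not reach only later rows make up. A row lasts 1/10 s, in which the tool goes at most 50 mm and 8.59 degrees, less where a joint would pass 70% of its speed; a pose out of reach is approached as far as the arm can. A call with a gripper value outside its range is refused whole. The fingers move at their own pace and stop on an object; "force" is the grip in N (left out, the last holds). Time passes only in rows, so rows that repeat a pose let the fingers close. It gives the time, the measured TCP pose, the force, the opening and the grip force at its end, in the units of the state.
- manip.state(): the state, without advancing time (a new reading comes with each control period).
- manip.grab_frame(name): name is "scene" or "top" or "wrist"; returns the picture (480x640x3 uint8, red, green, blue); there is no depth.
- manip.camera_params(name): a dict with "fov_y" (degrees; the focal length in pixels is half the picture's height over the tangent of half this angle, whatever the lens; pixels are square), "cx", "cy" (the principal point, pixels), "R" (3x3) and "t" (3): a world point X has camera coordinates R X + t. Camera axes: x right, y down, z forward; pixel columns grow to the right and rows downward; lengths in m; the calibration is good to about 2 mm. A picture is of the moment at which its call begins: read the wrist's pose just before it. camera_params takes no time and is no camera call; for the wrist camera it gives the pose at the moment of the call.
- manip.hand_in(): hands the job in; it is judged then, once.
Trained networks look in the newest picture that a camera, given by its name, has taken for a name from the list of things; names that differ only in an ending like _2 or _b are one class to them, and where a whole thing is asked for, a point or a joint stands for the part that bears it (a point fixed in the world has none). Each returns a list of dicts, best first, with "conf" (0 to 1); they miss things now and then, are a little off and sometimes report something else, mostly with a low value. They report only what shows in the picture. A call takes as long as a camera call.
- manip.cut_out(camera, target): "region" (480x640 bool, what is visible of it).
- manip.pinpoint(camera, target): "position" ([x, y, z] in m, in world coordinates, good to about 4 mm: a listed point, or the origin of a listed thing).
The state is a dict: "t": time; "joint_positions": joint angles; "qvel": joint speeds; "tau": joint torques, N m; "eef_pos": TCP position; "ee_rot": TCP orientation; "force": force on the tool from outside, world axes, zero at the start; "wrist_torque": the same for the moment, N m; "grip_width": opening from 0.0 (shut) to 1.0 (fully open); "finger_force": force on a finger pad.
Only numpy, scipy, OpenCV 4.12 (cv2) and the standard library are available. Lean on these libraries where they do the work, as an engineer would, in place of code of your own. Each camera call takes 0.05 s, during which the arm holds its last target. There are 200 camera calls.

## Task

Serve the olives from the stoneware crock: twist its captive wooden cap anticlockwise until it unlocks, and flip it all the way open on its hinge. Then squeeze in the button in the side of the lifter's knob and pull the telescoping lifter straight up, past its first stop to its second (top) stop, and finish while still gripping the knob and holding the lifter fully extended and still. Leave the other tableware alone.

Things in the scene. Friction and masses are not known exactly. Their poses are not given: they have to be found in the camera images.
- crock: Round cream stoneware crock, fixed to the table, 110 mm across the belly; the rim of its 62 mm wide neck is 105 mm high. Origin: centre of its underside, z up. The lifter stands on its axis, hidden under the cap. The cap flips open towards the crock's -x and, open, rests beyond that side: it then reaches 145 mm from the axis and 175 mm above the table.
- hinge_pin (a point): Middle of the cap's hinge pin, fixed on the crock at x -46 mm, y 0, z 106 mm of the crock's frame; the pin lies along the crock's y and the point's axes are the crock's.
- cap_grip (a point): Top centre of the bar grip on the wooden cap, 187 mm above the table with the cap shut. Cap: 74 mm in diameter, flat top at 158 mm, on the crock's axis; the bar on it is 56 mm long, 14 mm wide, 29 mm high. Site x runs along the bar, z out of the cap's top; it turns with the cap. The bar lies along the crock's x when fully unscrewed, 69 degrees clockwise of that (from above) when tight.
- cap (a joint): Twist of the cap about its own axis, rad: 0 = fully tight, grows anticlockwise seen from above, end stop at 1.2. A lug under a ledge on the neck keeps the cap from being lifted until about 1.05; turn it to the stop. Light friction (0.06 N m); it stays where it is left.
- cap_hinge (a joint): Hinge of the cap, rad: 0 = shut, end stop at 1.95 (all the way open, resting there by its weight). Cap 0.16 kg; let go past 1.1 it overbalances and falls open by itself, below about 0.8 it falls shut, in between it may stay.
- knob: Wooden knob on top of the telescoping lifter, origin at its centre, on the crock's axis, 132 mm above the table while the lifter is down; it rises with the lifter. Upright block, 32 mm (x) by 26 mm (y) by 40 mm high, underside 112 mm above the table, 7 mm over the rim; its axes are the crock's. Below it a 53 mm wide steel tray carries olives fixed to it.
- button_face (a point): Centre of the outer face of the button in the knob's +y side: a steel plate 16 mm wide, 22 mm high, at the knob's mid-height, standing 7.5 mm proud. Knob and button measure 33.5 mm along y with the button out, 28.5 mm with it in: pinching the knob along its y presses the button.
- button (a joint): Travel of the knob's button, m: 0 = out, 0.005 = fully in (7 N, spring return). In by 4 mm or more it frees the first stop. Above the first stop the bore of the tube keeps it in.
- lifter (a joint): Extension of the lifter, m: 0 = down. With the button out it is stopped at 0.060 (first stop); with the button in it goes on to the rigid second stop at 0.120. Nothing holds it up: lifter and button weigh about 0.24 kg, a weak spring adds up to 2 N, and it sinks back down when let go.
- pepper_mill: Bystander: dark steel pepper mill, 110 mm high, 54 mm across, loose, 100 to 160 mm from the crock's axis on its far left. Origin: centre of the underside.
- tumbler: Bystander: green glass tumbler, 85 mm high, 74 mm across, loose, 110 to 180 mm from the crock's axis on its far right. Origin: centre of the underside.
- mustard_jar: Bystander: closed mustard jar, 85 mm high, 60 mm across, loose, 115 to 145 mm beyond the crock's axis. Origin: centre of the underside.

How it is judged:
On the way, in this order (a step that is already met when the one before it is completed fails the run):
1. the cap is unscrewed (value of joint cap above 1.05 rad and value of joint lifter below 0.01 m), for 0.1 s.
2. the cap is flipped open, the lifter still down (value of joint cap_hinge above 1.7 rad and value of joint lifter below 0.01 m), for 0.1 s.
3. the button is pressed in, at or below the first stop (value of joint button above 0.0035 m and value of joint lifter below 0.07 m), for 0.1 s.
4. the lifter is at its second stop (value of joint lifter above 0.114 m), for 0.2 s.
At the end, for the whole second after the job is handed in: Through the last second the lifter is extended 114 mm or more (second stop at 120 mm) and still (under 20 mm/s), the fingers grip its knob (over 2 N), and the cap is open (hinge over 1.7 rad) (value of joint lifter above 0.114 m and velocity of joint lifter between -0.02 and 0.02 m/s and contact force between the fingers and knob above 2 N and value of joint cap_hinge above 1.7 rad); the arm keeps its last pose, push and grip.
It fails at once if the pepper mill, tumbler or mustard jar is moved more than 25 mm (distance of any of pepper_mill, tumbler, mustard_jar from where it was at the start of the episode above 0.025 m).
It also fails if it takes over 58 s, if anything falls off the work surface, if the arm or the gripper's body presses on something with over 40 N, if the wrist force passes 120 N, or if a joint passes its speed limit or range.

## Working session

There is one attempt and no reset: what is moved stays moved. The work goes in short steps, Python scripts to look and compute and a tool call to move; the robot and the scene stay as the last step left them, time stands still between calls to the robot, and variables do not carry over. Pictures are saved under pics/ and viewed, at most 10 in all, crops included, and the job is handed in when it is done.

Besides the shell and the picture viewer there is one more tool, called after "Emit:" as name(argument=value, ...), one argument or row to a line, values as JSON. drive_tool: Moves the arm, as the interface text tells. Its arguments: {"type":"object","properties":{"moves":{"type":"array","items":{"type":"array","items":{"type":"array","items":{"type":"number"}}}},"force":{"type":"number"}},"required":["moves"]}

```bash
ls; mkdir -p pics
python3 - <<'E'
from cell import manip
import cv2,numpy as np
print(manip.state()); print(manip.finger_overhang)
ims=[]
for c in ["scene","top"]:
    f=manip.grab_frame(c); ims.append(f)
    cv2.imwrite(f"pics/{c}0.png",f[:,:,::-1])
    p=manip.camera_params(c); print(c,p["fov_y"],(-np.array(p["R"]).T@p["t"]).round(3),np.array(p["R"])[2].round(2))
    for n in ["crock","hinge_pin","cap_grip","knob","pepper_mill","tumbler","mustard_jar"]:
        try:
            print(n,[(np.round(d["position"],4),round(d["conf"],2)) for d in manip.pinpoint(c,n)[:2]])
        except Exception as e: print(n,e)
cv2.imwrite("pics/both.png",cv2.resize(np.vstack(ims)[:,:,::-1],None,fx=.62,fy=.62))
E
```

```text
pics
{'t': 0.0, 'joint_positions': array([-1.27857276e+00,  3.51234761e-01,  1.65241098e+00, -3.75406445e-05,
        1.13908621e+00, -8.46150612e-02]), 'qvel': array([0.00048676, 0.00208185, 0.00197734, 0.00028394, 0.0016652 ,
       0.00023324]), 'tau': array([-1.54511490e-04, -4.97327864e+01, -2.85253394e+01,  6.99122250e-02,
        2.56850675e-02, -1.15701928e-04]), 'eef_pos': array([ 0.20230356, -0.51109095,  0.22610721]), 'ee_rot': array([ 9.82299902e-01,  1.87314113e-01, -7.59776679e-05, -5.64815330e-04]), 'force': array([0.01270545, 0.24160191, 0.27984295]), 'wrist_torque': array([-0.0606755 , -0.00428863, -0.02764825]), 'finger_force': 0.0, 'grip_width': 0.9993469202533146}
0.008
scene 45.94403752717658 [ 1.327 -0.013  0.951] [-0.63  0.04 -0.78]
crock [(array([ 0.6277,  0.0841, -0.0022]), 0.96)]
hinge_pin [(array([0.5843, 0.0737, 0.1096]), 0.59), (array([ 0.6266,  0.0836, -0.0024]), 0.35)]
cap_grip [(array([0.6289, 0.0798, 0.1894]), 0.92)]
knob []
pepper_mill [(array([ 0.6876,  0.2123, -0.0011]), 0.83), (array([ 0.7071, -0.0351,  0.0009]), 0.56)]
tumbler [(array([ 0.7066, -0.037 ,  0.0022]), 0.78)]
mustard_jar [(array([ 0.7604,  0.1031, -0.0013]), 0.91)]
top 57.99852294408122 [0.596 0.044 0.812] [ 0.12  0.   -0.99]
crock [(array([ 6.251e-01,  7.990e-02, -6.000e-04]), 0.77)]
hinge_pin [(array([0.5833, 0.0743, 0.1036]), 0.74)]
cap_grip [(array([0.6279, 0.0802, 0.1886]), 0.89)]
knob [(array([0.6287, 0.0789, 0.1868]), 0.51)]
pepper_mill [(array([6.907e-01, 2.167e-01, 1.000e-04]), 0.83)]
tumbler [(array([ 0.7107, -0.0326,  0.001 ]), 0.95)]
mustard_jar [(array([ 0.7609,  0.1018, -0.0019]), 0.83)]
```

View pics/top0.png

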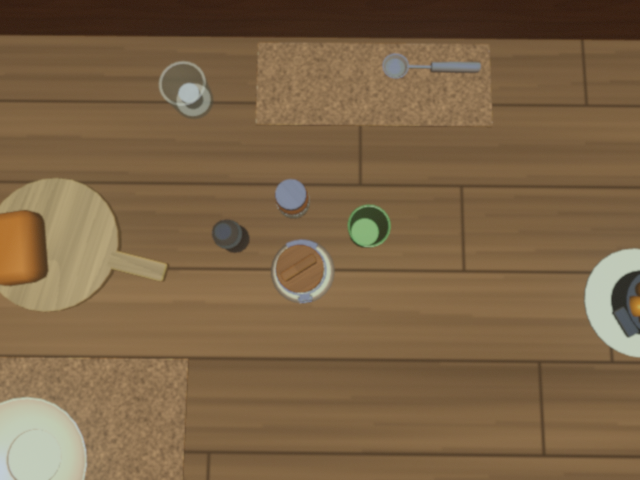

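View pics/scene0.png

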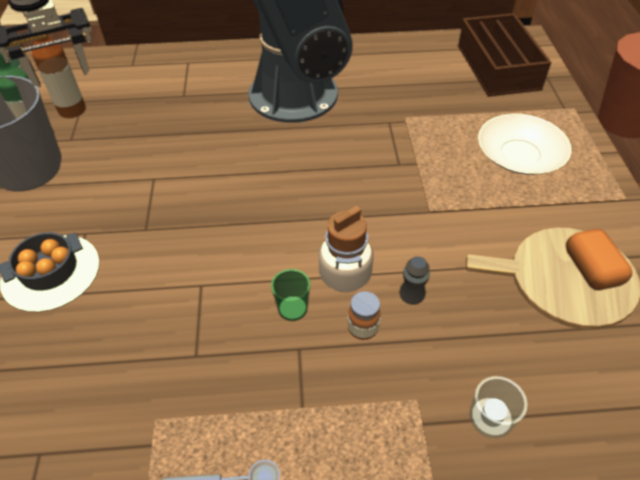

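The top view shows the crock cap at about (301,268), with the bar running from (283,277) to (317,262) and the hinge at (304,298). In both views the mill, jar and tumbler lie beyond the crock, matching the networks' positions. I'll move above the cap.

Emit:
drive_tool(
  moves=[
    [[0,0,-1.61,0.613,-0.394,-0.1,1],[0,0,-1.61,0.613,-0.394,-0.1,1],[0,0,-1.61,0.613,-0.394,-0.1,1],[0,0,-1.61,0.613,-0.394,-0.1,1],[0,0,-1.61,0.613,-0.394,-0.1,1],[0,0,-1.61,0.613,-0.394,-0.1,1],[0,0,-1.61,0.613,-0.394,-0.1,1],[0,0,-1.61,0.613,-0.394,-0.1,1],[0,0,-1.61,0.613,-0.394,-0.1,1],[0,0,-1.61,0.613,-0.394,-0.1,1],[0,0,-1.61,0.613,-0.394,-0.1,1],[0,0,-1.61,0.613,-0.394,-0.1,1],[0,0,-1.61,0.613,-0.394,-0.1,1],[0,0,-1.61,0.613,-0.394,-0.1,1],[0,0,-1.61,0.613,-0.394,-0.1,1],[0,0,-1.61,0.613,-0.394,-0.1,1],[0,0,-1.61,0.613,-0.394,-0.1,1],[0,0,-1.61,0.613,-0.394,-0.1,1],[0,0,-1.61,0.613,-0.394,-0.1,1]],
  ],
)

```text
t: 2.7
eef_pos: [0.627, 0.0795, 0.3268]
ee_rot: [0.546, 0.838, -0.0, 0.0]
force: [0.2, 0.4, 0.3]
grip_width: 0.998
finger_force: 0.0
```

```bash
cat > h.py <<'E'
from cell import manip
import cv2,numpy as np
from scipy.spatial.transform import Rotation as R
def pose():
    s=manip.state(); return s,np.array(s["eef_pos"]),R.from_quat(s["ee_rot"])
def show():
    s,p,r=pose(); M=r.as_matrix()
    print("t",round(s["t"],2),"p",p.round(4),"yawx",round(np.arctan2(M[1,0],M[0,0]),3),"z",M[:,2].round(3),"q",np.round(s["joint_positions"],2),"F",np.round(s["force"],1),"T",np.round(s["wrist_torque"],2),"g",round(s["grip_width"]*93,1),"mm",round(s["finger_force"],1))
def pp(c,*names):
    for n in names:
        print(c,n,[(np.round(d["position"],4),round(d["conf"],2)) for d in manip.pinpoint(c,n)[:2]])
def ray(c,u,v,z,P=None):
    P=P or manip.camera_params(c); Rm=np.array(P["R"]);f=240/np.tan(np.radians(P["fov_y"])/2)
    d=Rm.T@np.array([(u-P["cx"])/f,(v-P["cy"])/f,1]); o=-Rm.T@np.array(P["t"])
    return o+d*(z-o[2])/d[2]
E
python3 - <<'E'
from h import *
show()
P=manip.camera_params("wrist"); f=manip.grab_frame("wrist"); cv2.imwrite("pics/w1.png",f[:,:,::-1])
pp("wrist","crock","hinge_pin","cap_grip")
d=manip.cut_out("wrist","cap_grip")
for e in d[:2]:
    m=e["region"].astype(np.uint8); print(e["conf"],cv2.minAreaRect(cv2.findNonZero(m)))
E
```

```text
t 2.7 p [0.627  0.0795 0.3268] yawx 1.986 z [-0. -0. -1.] q [ 0.05  0.43  1.29 -0.    1.42 -0.36] F [0.2 0.4 0.3] T [-0.02 -0.11 -0.03] g 92.8 mm 0.0
wrist crock [(array([ 0.6262,  0.0833, -0.0016]), 0.8)]
wrist hinge_pin [(array([0.5869, 0.076 , 0.1086]), 0.93)]
wrist cap_grip [(array([0.6322, 0.0779, 0.1883]), 0.83)]
0.91 ((324.0000305175781, 217.50003051757812), (77.07463836669922, 77.07463836669922), 45.0)
```

View pics/w1.png

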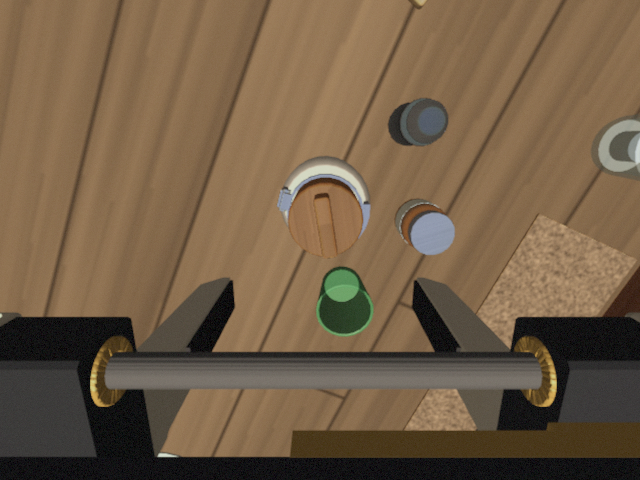

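The wrist view shows the cap disc at about (326,217), the bar from (321,195) to (330,255), and the hinge lug at (285,202). Next I'll convert these to world coordinates.

Run:
```python
from h import *
a=ray("wrist",321,195,.187);b=ray("wrist",330,255,.187);d=b-a
print(a,b,np.linalg.norm(d),np.degrees(np.arctan2(d[1],d[0])),(a+b)/2)
print("cap disc",ray("wrist",326,217,.158),"hinge",ray("wrist",285,202,.106))
f=cv2.imread("pics/w1.png")[150:290,260:400]
cv2.imwrite("pics/w1c.png",cv2.resize(f,None,fx=4,fy=4,interpolation=cv2.INTER_CUBIC))
```

```text
[0.61394002 0.10751818 0.187     ] [0.64333779 0.06086389 0.187     ] 0.05514392632970224 -57.784180274700766 [0.6286389  0.08419104 0.187     ]
cap disc [0.62864935 0.08571288 0.158     ] hinge [0.58571081 0.07247512 0.106     ]
```

View pics/w1c.png

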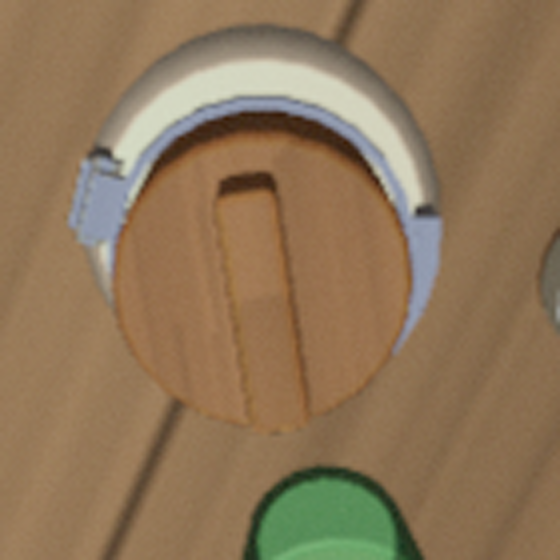

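Emit:
drive_tool(
  force=15,
  moves=[
    [[0,0,-0.14,0.002,0.002,0.04,1],[0,0,-0.14,0.002,0.002,0.08,1],[0,0,-0.14,0.002,0.002,0.12,1],[0,0,-0.14,0.002,0.002,0.145,1],[0,0,-0.14,0.002,0.002,0.157,1],[0,0,-0.14,0.002,0.002,0.157,0],[0,0,-0.14,0.002,0.002,0.157,-0.5],[0,0,-0.14,0.002,0.002,0.157,-1],[0,0,-0.14,0.002,0.002,0.157,-1],[0,0,-0.14,0.002,0.002,0.157,-1],[0,0,-0.14,0.002,0.002,0.157,-1],[0,0,-0.14,0.002,0.002,0.157,-1],[0,0,-0.14,0.002,0.002,0.157,-1],[0,0,-0.14,0.002,0.002,0.157,-1]],
  ],
)

```text
t: 4.35
eef_pos: [0.6284, 0.0832, 0.1696]
ee_rot: [0.486, 0.874, -0.0, -0.0]
force: [0.1, 0.6, 0.1]
grip_width: 0.276
finger_force: 0.0
```

Run:
```python
from h import *
show()
```

```text
t 4.35 p [0.6284 0.0832 0.1696] yawx 2.127 z [-0. -0. -1.] q [ 0.06  0.56  1.47 -0.    1.11 -0.5 ] F [0.1 0.6 0.1] T [-0.01 -0.16 -0.04] g 25.7 mm 0.0
```

Emit:
drive_tool(
  moves=[
    [[0,0,0,0,0,0,-1],[0,0,0,0,0,0,-1],[0,0,0,0,0,0,-1],[0,0,0,0,0,0,-1],[0,0,0,0,0,0,-1]],
  ],
)

```text
t: 4.85
eef_pos: [0.6281, 0.083, 0.1695]
ee_rot: [0.486, 0.874, -0.0, -0.0]
force: [-2.9, -3.1, 0.7]
grip_width: 0.15
finger_force: 15.0
```

Run:
```python
from h import *
show()
```

```text
t 4.85 p [0.6281 0.083  0.1695] yawx 2.127 z [-0.001 -0.    -1.   ] q [ 0.06  0.56  1.48 -0.    1.11 -0.5 ] F [-2.9 -3.1  0.7] T [-0.54  0.71  0.06] g 14.0 mm 15.0
```

Emit:
drive_tool(
  moves=[
    [[0,0,-0.12,0,0,0,-1],[0,0,-0.24,0,0,0,-1],[0,0,-0.36,0,0,0,-1],[0,0,-0.48,0,0,0,-1],[0,0,-0.6,0,0,0,-1],[0,0,-0.72,0,0,0,-1],[0,0,-0.84,0,0,0,-1],[0,0,-0.96,0,0,0,-1],[0,0,-1.08,0,0,0,-1],[0,0,-1.18,0,0,0,-1],[0,0,-1.22,0,0,0,-1],[0,0,-1.22,0,0,0,-1],[0,0,-1.22,0,0,0,-1]],
  ],
)

```text
t: 6.15
eef_pos: [0.6277, 0.0821, 0.1693]
ee_rot: [-0.102, 0.995, -0.001, -0.001]
force: [-5.9, -6.5, 1.3]
grip_width: 0.153
finger_force: 15.3
```

Run:
```python
from h import *
show()
f=manip.grab_frame("wrist"); cv2.imwrite("pics/w2.png",f[:,:,::-1])
```

```text
t 6.15 p [0.6277 0.0821 0.1693] yawx -2.937 z [-0.002 -0.002 -1.   ] q [ 0.06  0.56  1.48 -0.    1.11 -1.72] F [-5.9 -6.5  1.3] T [-1.29  1.05 -0.3 ] g 14.2 mm 15.3
```

Run:
```python
import numpy as np
for th in np.arange(.1,1.75,.1):
    c,s=np.cos(th),np.sin(th);p=.4*th
    print(round(th,1),round(-p,3),round(46-46*c+74.5*s-11*np.sin(p),1),round(-(46*s+74.5*c-74.5)+11*np.cos(p)-11,1))
```

```text
0.1 -0.04 7.2 -4.2
0.2 -0.08 14.8 -7.7
0.3 -0.12 22.8 -10.3
0.4 -0.16 30.9 -12.2
0.5 -0.2 39.2 -13.2
0.6 -0.24 47.5 -13.3
0.7 -0.28 55.8 -12.5
0.8 -0.32 63.9 -11.0
0.9 -0.36 71.9 -8.5
1.0 -0.4 79.6 -5.3
1.1 -0.44 86.8 -1.3
1.2 -0.48 93.7 3.4
1.3 -0.52 100.0 8.8
1.4 -0.56 105.8 14.8
1.5 -0.6 110.8 21.4
1.6 -0.64 115.2 28.5
1.7 -0.68 118.9 36.0
```

Emit:
drive_tool(
  moves=[
    [[0,-0.04,0,0.0072,0,-0.0042,-1],[0,-0.08,0,0.0148,0,-0.0077,-1],[0,-0.12,0,0.0228,0,-0.0103,-1],[0,-0.16,0,0.0309,0,-0.0122,-1],[0,-0.2,0,0.0392,0,-0.0132,-1],[0,-0.2,0,0.0392,0,-0.0132,-1]],
  ],
)

```text
t: 6.8
eef_pos: [0.5898, 0.0751, 0.1834]
ee_rot: [-0.102, 0.99, 0.01, 0.1]
force: [1.1, -1.5, -2.2]
grip_width: 0.155
finger_force: 15.0
```

Run:
```python
from h import *
show()
f=manip.grab_frame("scene"); cv2.imwrite("pics/s2.png",cv2.resize(f[150:350,220:500,::-1],None,fx=2.5,fy=2.5))
```

```text
t 6.8 p [0.5898 0.0751 0.1834] yawx -2.937 z [ 0.197  0.041 -0.98 ] q [ 0.03  0.39  1.73  0.05  0.83 -1.77] F [ 1.1 -1.5 -2.2] T [-0.12 -0.14 -0.22] g 14.4 mm 15.0
```

View pics/s2.png

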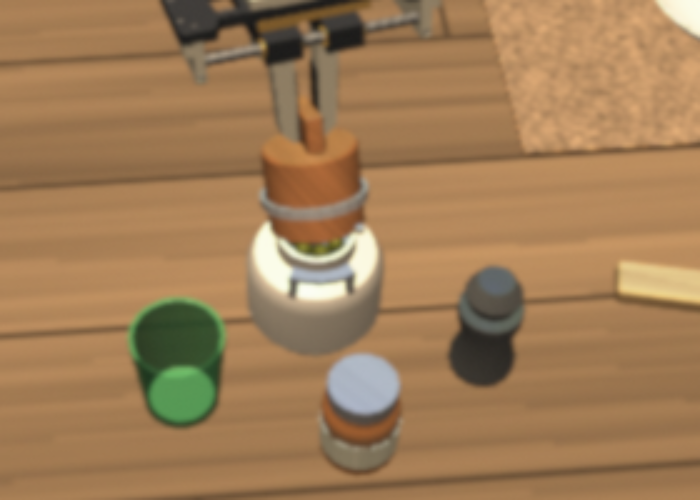

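The view from the far side shows the cap tilted up about 0.5 rad with the bar still between the pads, and the olives showing under it. I'll continue the arc at constant tilt.

Run:
```python
import numpy as np
g=lambda th:np.array([46-46*np.cos(th)+74.5*np.sin(th),-(46*np.sin(th)+74.5*np.cos(th)-74.5)])
c,s=np.cos(.2),np.sin(.2)
for th in np.arange(.6,1.65,.1):
    d=g(th)-g(.5); print(round(th,1),round(c*d[0]+s*d[1],1),round(-s*d[0]+c*d[1],1))
```

```text
0.6 8.6 -1.8
0.7 17.3 -2.7
0.8 26.0 -2.7
0.9 34.7 -1.8
1.0 43.3 -0.1
1.1 51.7 2.4
1.2 59.8 5.8
1.3 67.5 10.0
1.4 74.7 14.9
1.5 81.4 20.5
1.6 87.5 26.8
```

Emit:
drive_tool(
  moves=[
    [[0,0,0,0.0086,0,-0.0018,-1],[0,0,0,0.0173,0,-0.0027,-1],[0,0,0,0.026,0,-0.0027,-1],[0,0,0,0.0347,0,-0.0018,-1],[0,0,0,0.0433,0,-0.0001,-1],[0,0,0,0.0517,0,0.0024,-1],[0,0,0,0.0598,0,0.0058,-1],[0,0,0,0.0675,0,0.01,-1],[0,0,0,0.0747,0,0.0149,-1],[0,0,0,0.0747,0,0.0149,-1]],
  ],
)

```text
t: 7.85
eef_pos: [0.5192, 0.0619, 0.1522]
ee_rot: [-0.102, 0.99, 0.011, 0.098]
force: [-0.5, 11.6, -1.5]
grip_width: 0.152
finger_force: 15.0
```

Run:
```python
from h import *
show()
f=manip.grab_frame("scene"); cv2.imwrite("pics/s3.png",cv2.resize(f[150:350,220:500,::-1],None,fx=2.5,fy=2.5))
```

```text
t 7.85 p [0.5192 0.0619 0.1522] yawx -2.937 z [ 0.191  0.042 -0.981] q [ 0.01  0.32  1.93  0.06  0.7  -1.81] F [-0.5 11.6 -1.5] T [2.2  0.39 0.3 ] g 14.1 mm 15.0
```

View pics/s3.png

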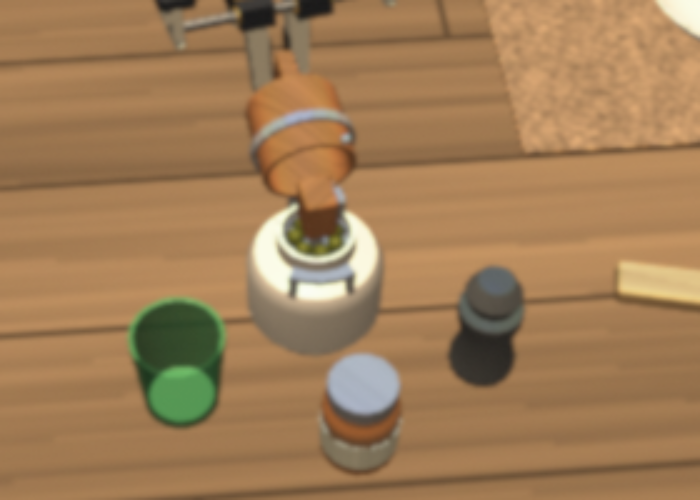

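The cap is up to about 1.4 rad with the grip holding. I'll follow the arc further before letting go.

Run:
```python
import numpy as np
g=lambda th:np.array([46-46*np.cos(th)+74.5*np.sin(th),-(46*np.sin(th)+74.5*np.cos(th)-74.5)])
c,s=np.cos(.2),np.sin(.2)
for th in np.arange(1.5,1.95,.1):
    d=g(th)-g(1.4); print(round(th,1),round(c*d[0]+s*d[1],1),round(-s*d[0]+c*d[1],1))
```

```text
1.5 6.7 5.6
1.6 12.8 11.9
1.7 18.3 18.7
1.8 23.0 26.1
1.9 27.0 33.9
```

Emit:
drive_tool(
  moves=[
    [[0,0,0,0.0067,0.001,0.0056,-1],[0,0,0,0.0128,0.002,0.0119,-1],[0,0,0,0.0183,0.002,0.0187,-1],[0,0,0,0.023,0.002,0.0261,-1],[0,0,0,0.023,0.002,0.0261,-1],[0,0,0,0.023,0.002,0.0261,-0.5],[0,0,0,0.023,0.002,0.0261,-0.5],[0,0,0,0.023,0.002,0.0261,-0.5],[0,0,0,0.023,0.002,0.0261,-0.5]],
  ],
)

```text
t: 8.8
eef_pos: [0.5037, 0.0591, 0.1232]
ee_rot: [-0.102, 0.99, 0.01, 0.099]
force: [-0.1, -0.5, -0.5]
grip_width: 0.252
finger_force: 0.0
```

Run:
```python
from h import *
show()
```

```text
t 8.8 p [0.5037 0.0591 0.1232] yawx -2.936 z [ 0.194  0.04  -0.98 ] q [ 0.    0.34  1.99  0.07  0.62 -1.82] F [-0.1 -0.5 -0.5] T [ 0.08 -0.09 -0.04] g 23.5 mm 0.0
```

Emit:
drive_tool(
  moves=[
    [[0,0,0,0,0,-0.03,-0.3],[0,0,0,0,0,-0.07,0],[0,0,0,0,0,-0.12,0.5],[0,0.1,0,0,0,-0.16,1],[0,0.2,0,0,0,-0.18,1],[0,0.2,0,0,0,-0.18,1],[0,0.2,0,0,0,-0.18,1],[0,0.2,0,0,0,-0.18,1]],
  ],
)

```text
t: 9.6
eef_pos: [0.4682, 0.052, 0.2982]
ee_rot: [-0.102, 0.995, 0.0, -0.0]
force: [-0.5, 0.3, -0.3]
grip_width: 0.89
finger_force: 0.0
```

Run:
```python
from h import *
show()
for c in ["top","scene"]:
    f=manip.grab_frame(c); cv2.imwrite(f"pics/{c}4.png",f[:,:,::-1])
    pp(c,"knob","button_face","cap_grip","hinge_pin","crock")
f=cv2.imread("pics/scene4.png"); cv2.imwrite("pics/s4.png",cv2.resize(f[150:350,220:500],None,fx=2.5,fy=2.5))
```

```text
t 9.6 p [0.4682 0.052  0.2982] yawx -2.936 z [-0.001  0.    -1.   ] q [ 0.01  0.13  1.75  0.    1.26 -1.76] F [-0.5  0.3 -0.3] T [ 0.06 -0.18  0.02] g 82.7 mm 0.0
top knob [(array([0.6325, 0.077 , 0.1326]), 0.81), (array([ 0.7093, -0.0322,  0.0055]), 0.48)]
top button_face [(array([0.4925, 0.0603, 0.1198]), 0.63), (array([0.6237, 0.0999, 0.1336]), 0.36)]
top cap_grip [(array([0.4904, 0.0615, 0.1171]), 0.58)]
top hinge_pin [(array([0.5828, 0.0716, 0.1043]), 0.74), (array([ 0.6913,  0.2133, -0.0007]), 0.23)]
top crock [(array([6.304e-01, 7.980e-02, 1.000e-04]), 0.87)]
scene knob []
scene button_face [(array([0.6245, 0.1022, 0.1272]), 0.55)]
scene cap_grip [(array([0.49  , 0.0573, 0.1204]), 0.92)]
scene hinge_pin [(array([0.5824, 0.0735, 0.1075]), 0.9)]
scene crock [(array([ 0.6261,  0.0819, -0.002 ]), 0.71)]
```

View pics/s4.png

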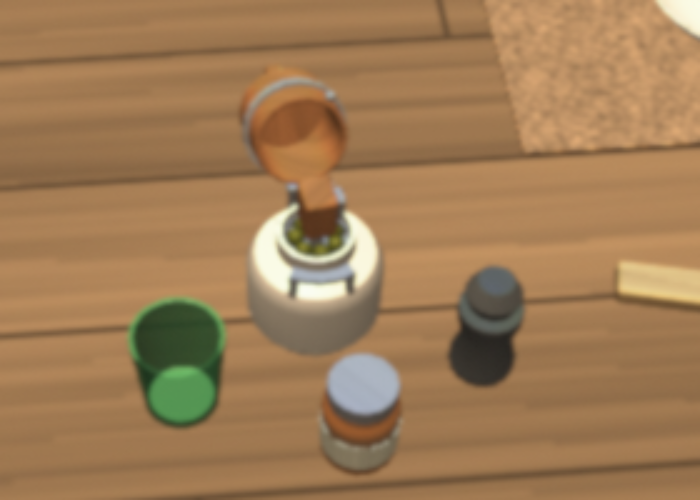

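The cap is resting fully open, with its grip about 140 mm from the axis and the knob exposed at about (318,215) in the crop. I'll go to the knob.

Emit:
drive_tool(
  force=30,
  moves=[
    [[0,0,0,-0.045,-0.001,0,1],[0,0,0,-0.09,-0.002,0,1],[0,0,0,-0.135,-0.003,0,1],[0,0,0,-0.163,-0.004,0.01,1],[0,0,0,-0.163,-0.004,0.01,1],[0,0,0,-0.163,-0.004,0.01,1],[0,0,0,-0.163,-0.004,0.01,1]],
  ],
)

```text
t: 10.9
eef_pos: [0.6286, 0.0812, 0.2902]
ee_rot: [-0.102, 0.995, 0.0, 0.0]
force: [0.6, 0.0, -0.1]
grip_width: 0.999
finger_force: 0.0
```

Run:
```python
from h import *
show()
f=manip.grab_frame("wrist"); cv2.imwrite("pics/w5.png",f[:,:,::-1])
pp("wrist","knob","button_face","crock")
_,p,r=pose()
for n in [(.628,.081,.152)]:
    P=manip.camera_params("wrist");X=np.array(P["R"])@n+P["t"];F=240/np.tan(np.radians(P["fov_y"])/2);print(X[:2]/X[2]*F+[P["cx"],P["cy"]])
```

```text
t 10.9 p [0.6286 0.0812 0.2902] yawx -2.936 z [ 0.  0. -1.] q [ 0.06  0.46  1.34  0.    1.35 -1.72] F [ 0.6  0.  -0.1] T [ 0.13 -0.19 -0.01] g 92.9 mm 0.0
wrist knob [(array([0.6287, 0.0803, 0.1323]), 0.75), (array([0.6244, 0.1023, 0.1296]), 0.5)]
wrist button_face [(array([0.6245, 0.1014, 0.1279]), 0.58)]
wrist crock [(array([ 0.7029, -0.029 , -0.0018]), 0.71), (array([ 0.6288,  0.0824, -0.0041]), 0.67)]
[322.7833067  227.94031459]
```

View pics/w5.png

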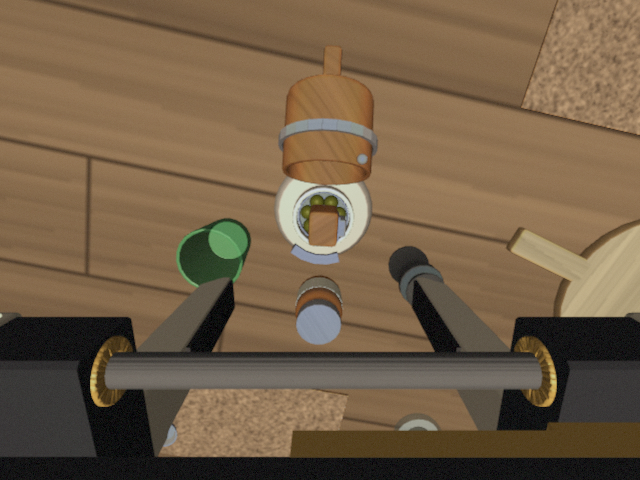

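The knob top shows at (323,226), where I predicted it (323,228). The camera side of the gripper faces the open cap, so I'll check its clearance.

Run:
```python
from h import *
P=manip.camera_params("wrist"); o=-np.array(P["R"]).T@P["t"]; _,p,r=pose(); print(r.inv().apply(o-p), np.array(P["R"])[2])
```

```text
[ 0.07778854  0.00034836 -0.1588664 ] [ 0.27609616  0.05671629 -0.95945514]
```

Emit:
drive_tool(
  force=30,
  moves=[
    [[0,0,0,0,0,0.05,1],[0,0,0,0,0,0.1,1],[0,0,0,0,0,0.14,0.5],[0,0,0,0,0,0.157,0.2],[0,0,0,0,0,0.165,-0.1],[0,0,0,0,0,0.165,-1],[0,0,0,0,0,0.165,-1],[0,0,0,0,0,0.165,-1],[0,0,0,0,0,0.165,-1],[0,0,0,0,0,0.165,-1],[0,0,0,0,0,0.165,-1],[0,0,0,0,0,0.165,-1],[0,0,0,0,0,0.165,-1],[0,0,0,0,0,0.165,-1]],
  ],
)

```text
t: 12.5
eef_pos: [0.6294, 0.0822, 0.1255]
ee_rot: [-0.102, 0.995, 0.001, 0.0]
force: [-2.3, 5.6, 5.3]
grip_width: 0.307
finger_force: 29.8
```

Run:
```python
from h import *
show()
```

```text
t 12.5 p [0.6294 0.0822 0.1255] yawx -2.937 z [ 0.001  0.001 -1.   ] q [ 0.06  0.61  1.51  0.    1.02 -1.72] F [-2.3  5.6  5.3] T [ 1.08  0.3  -0.29] g 28.5 mm 29.8
```

The grip reads 28.5 mm, so the button is fully in. Now I'll pull up.

Emit:
drive_tool(
  moves=[
    [[0,0,0,0,0,-0.008,-1],[0,0,0,0,0,-0.016,-1],[0,0,0,0,0,-0.026,-1],[0,0,0,0,0,-0.036,-1],[0,0,0,0,0,-0.046,-1],[0,0,0,0,0,-0.056,-1],[0,0,0,0,0,-0.066,-1],[0,0,0,0,0,-0.076,-1],[0,0,0,0,0,-0.086,-1],[0,0,0,0,0,-0.096,-1],[0,0,0,0,0,-0.104,-1],[0,0,0,0,0,-0.111,-1],[0,0,0,0,0,-0.116,-1],[0,0,0,0,0,-0.119,-1],[0,0,0,0,0,-0.12,-1],[0,0,0,0,0,-0.12,-1],[0,0,0,0,0,-0.12,-1],[0,0,0,0,0,-0.12,-1]],
  ],
)

```text
t: 14.3
eef_pos: [0.6293, 0.0822, 0.2443]
ee_rot: [-0.102, 0.995, 0.001, 0.0]
force: [2.4, 5.3, -2.9]
grip_width: 0.303
finger_force: 29.8
```

Run:
```python
from h import *
show()
f=manip.grab_frame("scene"); cv2.imwrite("pics/s6.png",cv2.resize(f[150:350,220:500,::-1],None,fx=2.5,fy=2.5))
pp("scene","knob","cap_grip","button_face")
```

```text
t 14.3 p [0.6293 0.0822 0.2443] yawx -2.937 z [ 0.     0.002 -1.   ] q [ 0.06  0.49  1.4   0.    1.25 -1.72] F [ 2.4  5.3 -2.9] T [ 1.12 -0.44 -0.26] g 28.2 mm 29.8
scene knob [(array([0.6344, 0.0811, 0.2476]), 0.78)]
scene cap_grip [(array([0.4915, 0.0594, 0.1174]), 0.88)]
scene button_face []
```

View pics/s6.png

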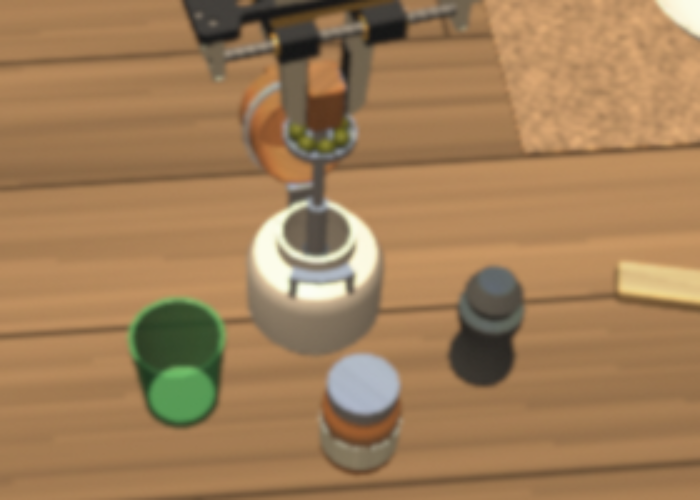

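The tray with the olives is up at about (320,135), the knob is still gripped, and the cap is open. I'll raise it a few more millimetres onto the stop to confirm by force.

Emit:
drive_tool(
  moves=[
    [[0,0,0,0,0,-0.0015,-1],[0,0,0,0,0,-0.003,-1],[0,0,0,0,0,-0.003,-1],[0,0,0,0,0,-0.003,-1],[0,0,0,0,0,-0.003,-1],[0,0,0,0,0,-0.003,-1]],
  ],
)

```text
t: 15.1
eef_pos: [0.6291, 0.0821, 0.2457]
ee_rot: [-0.102, 0.995, 0.001, -0.001]
force: [6.9, 5.8, -14.6]
grip_width: 0.307
finger_force: 29.9
```

Run:
```python
from h import *
show()
```

```text
t 15.1 p [0.6291 0.0821 0.2457] yawx -2.937 z [-0.001  0.002 -1.   ] q [ 0.06  0.49  1.39  0.    1.26 -1.72] F [  6.9   5.8 -14.6] T [ 1.22 -1.24 -0.37] g 28.6 mm 29.9
```

The downward pull has grown to 15 N and the arm stopped after a rise of 120 mm, so the lifter is on its second stop and held still.

```bash
python3 -c "
from cell import manip
print(manip.hand_in())"
```

```text
the job is handed in; nothing more can be done
None
```

I unscrewed the cap and flipped it fully open, pressed the button, and raised the lifter 120 mm to its second stop. The job was handed in at about 15 s with the knob still gripped at 30 N; the hand-in returned no verdict.

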